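# Hang a keyhole shelf bracket on its screw

### The arm

A 7-joint arm with a two-finger parallel gripper is mounted at the origin on the work surface. World frame = base frame: x ahead of the robot, y to its left, z up, the work surface at z = 0. Lengths are in m, angles in rad, forces in N, time in s.
With the tool pointing down it reaches from about 0.425 to 0.925 m from the base axis. Payload 6.8 kg.
Tool frame: the origin (TCP) lies on the centre line of the jaws, within the pads' length; the fingertips stand 19 mm ahead of it and the grasp point (between the pads) is the TCP; z points along the fingers, y is the line along which they close (so a half turn about z gives the same grasp; the last joint's range is limited). The gripper opens to 85 mm and grips with 20 to 120 N. Pads are 22 mm wide; open, the fingers measure 114 mm over their backs; the gripper's body (76 mm by 85 mm) begins 54 mm behind the grasp point. The pads swing forward as they close: fully open they stand 13 mm farther back than shut.
Start: joints at [1.05, 0.477, 0.022, 1.555, -0.011, 1.109, -0.083], TCP at [0.271, -0.618, 0.25] pointing down, gripper open.
Joint ranges: [-2.96, 2.96], [-0.34, 2.1], [-1.41, 1.46], [0.24, 2.44], [-1.37, 4.51], [0.17, 1.92], [-2.96, 2.96]. Speed limits (rad/s): [2.39, 2.39, 3.14, 3.14, 3.14, 3.14, 3.14].

### API

Orientations are given as a rotation vector (axis times angle).
In Python, from bench import r gives the robot as it stands. The module is installed in compiled form; this text tells all that it offers.
- The arm moves only by the tool arm_command, never from a script. Its argument "rows" is a list of rows, each an object of numbers: "fingers": the opening, from -1 (shut) to 1 (fully open); "x", "y", "z": the shift along the tool's x, y, z in m; "ax", "ay", "az": the turn, a rotation vector about the tool's x, y, z in degrees. In form: [{"fingers": .., "x": .., "y": .., "z": .., "ax": .., "ay": .., "az": ..}, ...]. A call has 1 to 10 rows; each row shifts and turns the commanded pose from where the row before left it, along the tool's axes as they then stand; what a row does not reach is not made up. A row lasts 1/12 s, in which the tool goes at most 41.7 mm and 7.16 degrees, less where a joint would pass 70% of its speed; a pose out of reach is approached as far as the arm can. A call is refused whole if a number of a shift passes 0.0417 or a number of a turn 7.16, either way. A call with a gripper value outside its range is refused whole. The fingers move at their own pace and stop on an object; "grip_force" is the grip in N (left out, the last holds). Time passes only in rows, so rows that do not move let the fingers close. It gives the time, the measured TCP pose, the force, the opening and the grip force at its end, in the units of the state.
- r.get_obs(): the state, without advancing time (a new reading comes with each control period).
- r.grab_frame(name): name is "side" or "top"; returns a dict with "frame" (480x640x3 uint8, red, green, blue), "depth" (480x640 float32, m along the optical axis (not along the pixel's ray), 0 where there is no reading), "K" (3x3 intrinsics, pixels), "world_from_camera" (4x4, takes a point from camera to world coordinates). Camera axes: x right, y down, z forward; pixel columns grow to the right and rows downward; lengths in m; the calibration is good to about 2 mm. A picture is of the moment at which its call begins.
- r.hand_in(): hands the job in; it is judged then, once.
The state is a dict: "clock": time; "joints": joint angles; "qvel": joint speeds; "tau": joint torques, N m; "tcp_pos": TCP position; "orientation": TCP orientation; "contact_force": force on the tool from outside, world axes, zero at the start; "moment": the same for the moment, N m; "grip_width": finger opening in m; "gripper_force": force on a finger pad.
Only numpy, scipy, OpenCV 4.12 (cv2) and the standard library are available. Lean on these libraries where they do the work, as an engineer would, in place of code of your own. Each camera call takes 0.05 s, during which the arm holds its last target. There are 200 camera calls.

### The job

Pick up the small aluminium shelf bracket by its fin, pass its keyhole over the screw head on the plywood board until its back lies flush on the board, then slide it straight down under the sprung head until the slot's closed end bears on the screw. Press it home firmly, with about 20 N at the end and never more than about 40 N on screw or board, then let go so that it hangs upright, flush and fully home. Do not disturb the other things on the bench.

Things in the scene. Friction and masses are not known exactly. Their poses are not given: they have to be found in the camera images.
- fin (a point): Centre of the grip fin of the loose aluminium bracket (0.2 to 0.4 kg), 32 mm in front of its back face, 120 mm above its underside. Axes: x into its back (from shelf to board), y along its width, z up. The fin is 12 mm thick (y), 48 long (x, 4 to 52 mm in front of the back face) and spans 98 to 140 mm above the underside. Pinch it from above across the 12 mm.
- keyhole (a point): Centre of the bracket's round entry hole (20 mm across, through the plate) at its back face, 56 mm above the underside, on the middle line; axes as fin. The bracket stands upright on the bench: back plate 90 wide x 105 high x 6 thick, shelf 67 deep at its foot towards -x. The 16 mm screw head passes through this hole.
- slot_end (a point): Where the screw's axis lies when the bracket is fully home: on its back face, 24 mm straight above the hole's centre; axes as fin. The slot is 10 mm wide, runs up from the hole and ends 3.5 mm above this point. Beside it the plate's front has a lead-in ramp, 2.5 mm thick at the hole and the full 6 mm after 10 mm.
- screw_axis (a point): Point on the board's front face from which the fixed screw stands out, on its axis, 135 to 155 mm above the bench. x points into the board, y along it, z up. The neck is 7 mm across; the head 16 mm across and 5 mm thick, its underside 4 mm and its front 9 mm off the board.
- screw: The same screw, same origin and axes. Its head is sprung: held towards the board with 3 N, it gives outward up to 4 mm at 1 N per mm. The 6 mm plate wedges under it and friction holds it there: gravity alone does not seat the bracket, it must be pushed down to the hard stop.
- board: Fixed plywood board, 340 wide x 200 high x 18 thick, upright on the bench. Origin at the bench under the middle of its front face; x points into the board, y along it, z up. The screw stands on its front face 135 to 155 mm above the bench. Two steel angle feet reach 108 mm behind the front face.
- jar: Loose jar with a dark lid, 60 across x 75 high, leave alone. Origin at its underside.
- tape: Loose roll of tape, 90 across x 24 high, leave alone. Origin at its underside.
- driver: Loose screwdriver lying on the bench, about 200 long, leave alone.
- carton: Loose cardboard carton, 90 x 130 x 70 high, leave alone. Origin at its underside.
There are look-alikes about, which are no part of the job. Several things look just like the part that bears fin: the one meant starts farthest from the robot's base.

How it is judged:
On the way, in this order (a step that is already met when the one before it is completed fails the run):
1. the bracket is lifted clear of the bench (height (world z) of fin above 0.15 m), for 0.2 s.
2. the screw head is through the keyhole and the bracket's back lies on the board (y of keyhole in the frame of screw_axis between -0.004 and 0.004 m and z of keyhole in the frame of screw_axis between -0.006 and 0.006 m and x of keyhole in the frame of screw_axis above -0.003 m), for 0.1 s.
3. the bracket is slid down and pressed home: the slot's end bears on the screw with more than 12 N (z of slot_end in the frame of screw_axis between -0.003 and 0.0025 m and contact force between bracket and screw above 12 N), for 0.2 s.
At the end, for the whole second after the job is handed in: The bracket hangs at rest on the screw, released: the screw's axis within 3 mm of the slot's end point up and down and across, the back within 2.5 mm of the board, upright and square to the board within 0.1 rad (z of slot_end in the frame of screw_axis between -0.003 and 0.003 m and y of slot_end in the frame of screw_axis between -0.003 and 0.003 m and x of slot_end in the frame of screw_axis between -0.0025 and 0.0025 m and angle between fin's own z axis and vertical below 0.1 rad and angle between the x axis of fin and the x axis of board, either way round below 0.1 rad and linear speed of bracket below 0.01 m/s); the robot touches nothing.
It fails at once if the bracket presses on the screw with more than 40 N (contact force between bracket and screw above 40 N).
It fails at once if the bracket presses on the board with more than 40 N (contact force between bracket and board above 40 N).
It fails at once if another thing on the bench is moved by more than 20 mm (distance of any of jar, tape, driver, carton from where it was at the start of the episode above 0.02 m).
It also fails if it takes over 64 s, if anything falls off the work surface, if the arm or the gripper's body presses on something with over 40 N, if the wrist force passes 120 N, or if a joint passes its speed limit or range.

## Working session

There is one attempt and no reset: what is moved stays moved. The work goes in short steps, Python scripts to look and compute and a tool call to move; the robot and the scene stay as the last step left them, time stands still between calls to the robot, and variables do not carry over. Pictures are saved under pics/ and viewed, at most 10 in all, crops included, and the job is handed in when it is done.

Besides the shell and the picture viewer there is one more tool, called after "Call:" as name(argument=value, ...), one argument or row to a line, values as JSON. arm_command: Moves the arm, as the interface text tells. Its arguments: {"type":"object","properties":{"rows":{"type":"array"},"grip_force":{"type":"number"}},"required":["rows"]}

```bash
mkdir -p pics
python3 - <<'E'
from bench import r
import cv2,numpy as np
o=r.get_obs(); print({k:np.round(v,3) for k,v in o.items()})
for n in("side","top"):
    f=r.grab_frame(n); np.savez(f"{n}0.npz",**f); cv2.imwrite(f"pics/{n}0.png",f["frame"][:,:,::-1]); print(n,f["K"],np.round(f["world_from_camera"],3))
E
```

```text
{'clock': np.float64(0.0), 'joints': array([ 1.05 ,  0.478,  0.022,  1.556, -0.012,  1.109, -0.083]), 'qvel': array([-0.004, -0.   ,  0.002, -0.001,  0.001,  0.001, -0.001]), 'tau': array([-1.0000e-03, -5.9646e+01,  1.6080e+00, -2.8120e+01,  1.2000e-02,
        9.0000e-03, -0.0000e+00]), 'tcp_pos': array([ 0.271, -0.618,  0.249]), 'orientation': array([-3.073e+00, -6.430e-01,  1.000e-03]), 'contact_force': array([0.491, 0.029, 0.107]), 'moment': array([ 0.023, -0.046,  0.007]), 'gripper_force': np.float64(0.0), 'grip_width': np.float64(0.086)}
side [[569.57871997   0.         312.64889969]
 [  0.         569.57871997 232.7178031 ]
 [  0.           0.           1.        ]] [[-0.738 -0.514  0.437 -0.032]
 [-0.674  0.544 -0.499  0.576]
 [ 0.018 -0.663 -0.748  1.055]
 [ 0.     0.     0.     1.   ]]
top [[501.29097098   0.         316.03514651]
 [  0.         501.29097098 231.72116166]
 [  0.           0.           1.        ]] [[-0.011 -0.996  0.085  0.398]
 [-1.     0.01  -0.005 -0.025]
 [ 0.004 -0.085 -0.996  1.43 ]
 [ 0.     0.     0.     1.   ]]
```

View pics/top0.png

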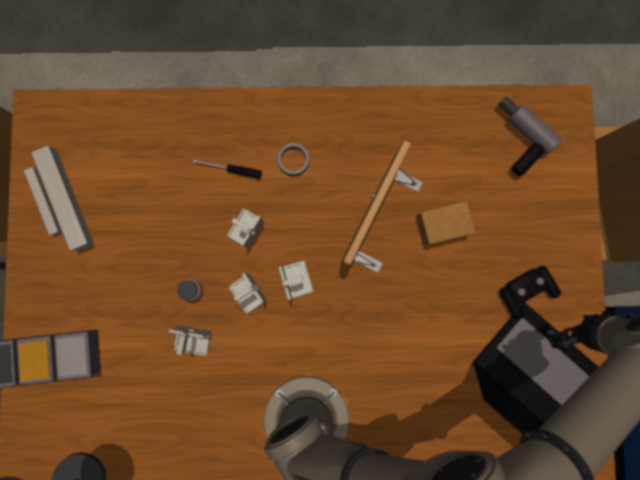

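View pics/side0.png

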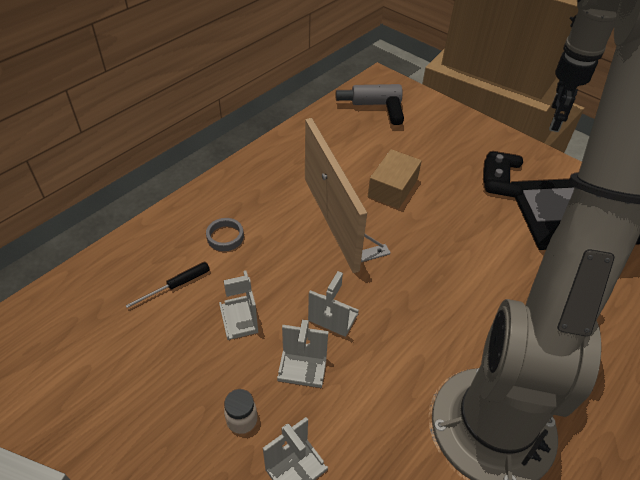

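Top view: four brackets that look alike are at (243,228), (246,293), (296,280) and (190,342), with the base at about (306,415). The farthest is (243,228), which appears at (239,305) in the side view. The board runs from (407,143) to (348,262), with the screw at about (374,194) in top and (325,176) in side. I'll check the choice in a close crop.

```bash
cat > h.py <<'E'
import numpy as np,cv2
def load(n): return dict(np.load(n))
def pts(f):
    K,T,d=f["K"],f["world_from_camera"],f["depth"]
    v,u=np.mgrid[:480,:640]
    c=np.stack([(u-K[0,2])/K[0,0]*d,(v-K[1,2])/K[1,1]*d,d],-1)
    return c@T[:3,:3].T+T[:3,3]
def plane(f,uv,z):
    uv=np.atleast_2d(uv); K,T=f["K"],f["world_from_camera"]
    d=np.c_[(uv-K[:2,2])/[K[0,0],K[1,1]],np.ones(len(uv))]@T[:3,:3].T
    return T[:3,3]+d*((z-T[2,3])/d[:,2])[:,None]
def tri(fs,uvs):
    A=0;b=0
    for f,uv in zip(fs,uvs):
        T=f["world_from_camera"];K=f["K"]
        d=T[:3,:3]@np.r_[(np.array(uv)-K[:2,2])/[K[0,0],K[1,1]],1];d/=np.linalg.norm(d)
        P=np.eye(3)-np.outer(d,d);A=A+P;b=b+P@T[:3,3]
    return np.linalg.solve(A,b)
def proj(f,p):
    T=f["world_from_camera"];c=(np.atleast_2d(p)-T[:3,3])@T[:3,:3];return (c@f["K"].T)[:,:2]/c[:,2:]
E
python3 - <<'E'
from h import *
s,t=load("side0.npz"),load("top0.npz")
ps,pt=pts(s),pts(t)
for u,v in [(243,228),(246,293),(296,280),(190,342)]:
    p=pt[v-20:v+20,u-20:u+20].reshape(-1,3); p=p[p[:,2]>.004]; print((u,v),np.round(p.mean(0),3),p[:,2].max().round(3),np.linalg.norm(p.mean(0)[:2]).round(3))
a=cv2.resize(s["frame"][260:350,190:280],(400,400),interpolation=cv2.INTER_CUBIC)
b=cv2.resize(t["frame"][200:255,215:270],(400,400),interpolation=cv2.INTER_CUBIC)
c=cv2.resize(s["frame"][110:280,290:400][:, :],(259,400),interpolation=cv2.INTER_CUBIC)
cv2.imwrite("pics/crop1.png",np.hstack([a,b])[:,:,::-1])
e=cv2.resize(s["frame"][151:201,300:350],(400,400),interpolation=cv2.INTER_CUBIC)
g=cv2.resize(t["frame"][165:225,345:405],(400,400),interpolation=cv2.INTER_CUBIC)
cv2.imwrite("pics/crop2.png",np.hstack([e,g])[:,:,::-1])
E
```

```text
(243, 228) [0.53  0.163 0.058] 1.43 0.554
(246, 293) [0.351 0.159 0.049] 1.43 0.386
(296, 280) [0.386 0.025 0.046] 1.43 0.387
(190, 342) [0.226 0.308 0.062] 1.43 0.382
```

View pics/crop1.png

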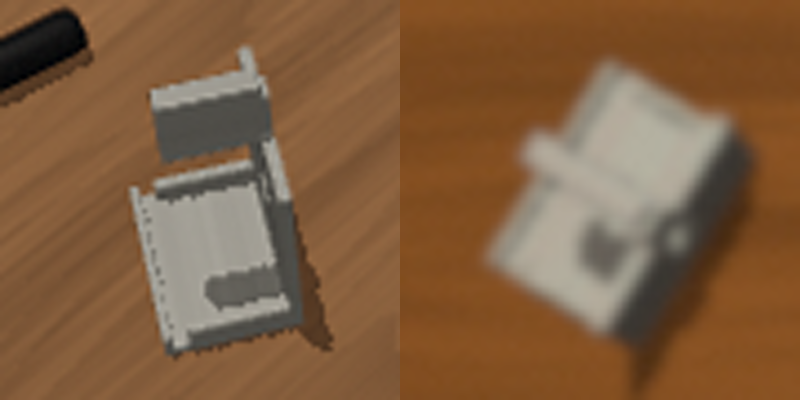

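View pics/crop2.png

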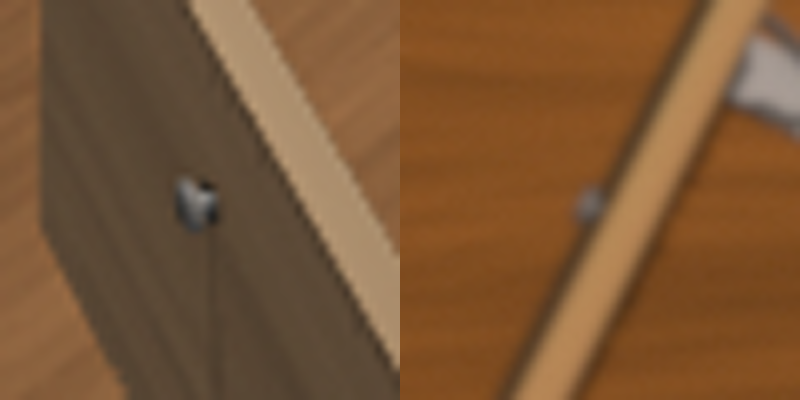

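Crop 1 shows the chosen bracket, standing upright, fin up-left of the plate in top and its back facing right towards the board. Crop 2 shows the screw head at about (324.6,176.6) in side and (373.5,195.7) in top. Next I'll measure all of these.

Run:
```python
from h import *
s,t=load("side0.npz"),load("top0.npz")
ps,pt=pts(s),pts(t)
def fit(P):  # vertical-ish plane robust
    for _ in range(6):
        c=P.mean(0);n=np.linalg.svd(P-c,full_matrices=False)[2][2];e=(P-c)@n
        P=P[abs(e)<max(2*e.std(),.0015)]
    return c,n,e.std(),len(P)
# board front
m=np.zeros((480,640),np.uint8);cv2.fillPoly(m,[np.array([(308,130),(355,218),(358,262),(310,180)])],1);cv2.circle(m,(325,177),7,0,-1)
P=ps[m>0];P=P[P[:,2]<.5];c,n,e,k=fit(P);n*=-np.sign(n[1]);print("board",c,n,e,k,"yaw",np.degrees(np.arctan2(n[1],n[0])))
# board top by top cam
q=pt[(pt[...,2]>.19)&(pt[...,2]<.21)];q=q[(q[:,0]>.38)&(q[:,0]<.8)&(q[:,1]<.05)&(q[:,1]>-.25)]
print("top face",len(q),q.mean(0),cv2.minAreaRect((q[:,:2]*1000).astype(np.float32)))
H=tri([s,t],[(324.6,176.6),(373.5,195.7)]);print("screw head tri",H,"off board",(H-c)@n, proj(s,H),proj(t,H))
# direct depth at screw
for f,P,u,v in((s,ps,325,177),(t,pt,373,196)):
    w=P[v-5:v+6,u-5:u+6].reshape(-1,3);d=(w-c)@n;g=w[(d<-.006)&(d>-.013)&(w[:,2]>.1)&(w[:,2]<.19)];print(len(g),g.mean(0) if len(g) else '',g.min(0)if len(g)else'',g.max(0)if len(g)else'')
# bracket
for nm,P in(("t",pt),("s",ps)):
    b=P[(abs(P[...,0]-.53)<.09)&(abs(P[...,1]-.163)<.09)&(P[...,2]>.003)&(P[...,2]<.2)]
    f=b[b[:,2]>.136];print(nm,"fin top",len(f),f.mean(0),cv2.minAreaRect((f[:,:2]*1000).astype(np.float32)))
    g=b[(b[:,2]>.100)&(b[:,2]<.11)];print(nm,"plate top",len(g),g.mean(0),cv2.minAreaRect((g[:,:2]*1000).astype(np.float32)))
    w=b[b[:,2]<.012+.0];print(nm,"shelf",len(w),cv2.minAreaRect((w[:,:2]*1000).astype(np.float32)))
    print(np.histogram(b[:,2],np.arange(0,.16,.01))[0])
```

```text
board [ 0.562934   -0.16603948  0.1153697 ] [-4.63494826e-01 -8.86099435e-01  5.81583421e-04] 0.0006834560588069546 1845 yaw -117.6128582618395
top face 910 [ 0.5626468  -0.17656184  0.20072897] ((572.2658081054688, -181.82803344726562), (17.75937271118164, 325.0020751953125), 62.38471603393555)
screw head tri [ 0.60065077 -0.18230836  0.14108824] off board -0.0030507190484299457 [[324.46393082 176.58416824]] [[373.57581698 195.79808665]]
15 [ 0.599972   -0.17586735  0.1466444 ] [ 0.59437571 -0.17889211  0.13597346] [ 0.60515678 -0.17271262  0.15120442]
5 [ 0.60159119 -0.17788018  0.14859088] [ 0.59714221 -0.180411    0.14384281] [ 0.6072649  -0.17522968  0.15316348]
t fin top 85 [0.53021381 0.16195483 0.140788  ] ((529.6893920898438, 160.9440155029297), (50.91033172607422, 11.5144624710083), 58.419490814208984)
t plate top 73 [0.51813002 0.14048462 0.10558553] ((517.9033203125, 141.13002014160156), (7.007785320281982, 89.22650146484375), 59.229331970214844)
t shelf 1074 ((530.5106201171875, 162.98016357421875), (180.20281982421875, 178.4022216796875), 89.75112915039062)
[1038  128   26   15   25   14   17   15   20   17   73   10    3   41
   53]
s fin top 141 [0.52917407 0.16502769 0.14046536] ((529.7984619140625, 164.50515747070312), (47.49136734008789, 15.700445175170898), 56.91471862792969)
s plate top 136 [0.51663555 0.15857786 0.1053058 ] ((528.5333251953125, 163.15234375), (51.95450210571289, 93.1422119140625), 58.682106018066406)
s shelf 1463 ((530.0111083984375, 162.9598388671875), (179.73361206054688, 179.97283935546875), 89.93727111816406)
[1422  259   29   22   25   19   17   15   16   20  136   84   72  117
   87]
```

Call:
arm_command(
  rows=[
    {"z": -0.024, "az": -7},
    {"z": -0.024, "az": -7},
    {"z": -0.024, "az": -7},
    {"z": -0.024, "az": -7},
    {"z": -0.024, "az": -7.1},
    {},
    {},
  ],
  grip_force=40,
)

```text
validation failed for argument at $.ro...
```

Call:
arm_command(
  rows=[
    {"x": 0.0365, "y": -0.0084},
    {"x": 0.0365, "y": -0.0084},
    {"x": 0.0365, "y": -0.0084},
    {"x": 0.0365, "y": -0.0084},
    {"x": 0.0365, "y": -0.0084},
    {"x": 0.0365, "y": -0.0084},
    {"x": 0.0365, "y": -0.0084},
    {"x": 0.0365, "y": -0.0084},
    {"x": 0.0365, "y": -0.0084},
    {"x": 0.0365, "y": -0.0084},
  ],
)

```text
validation failed for argument at $.ro...
```

Call:
arm_command(
  rows=[
    {"x": 0.0365, "y": -0.0084},
    {"x": 0.0365, "y": -0.0084},
    {"x": 0.0365, "y": -0.0084},
    {"x": 0.0365, "y": -0.0084},
    {"x": 0.0365, "y": -0.0084},
    {"x": 0.0365, "y": -0.0084},
    {"x": 0.0365, "y": -0.0084},
    {"x": 0.0365, "y": -0.0084},
    {},
    {},
  ],
)

```text
validation failed for argument at $.ro...
```

Call:
arm_command(
  rows=[
    {"fingers": 1, "x": 0, "y": 0, "z": -0.024, "ax": 0, "ay": 0, "az": -7},
    {"fingers": 1, "x": 0, "y": 0, "z": -0.024, "ax": 0, "ay": 0, "az": -7},
    {"fingers": 1, "x": 0, "y": 0, "z": -0.024, "ax": 0, "ay": 0, "az": -7},
    {"fingers": 1, "x": 0, "y": 0, "z": -0.024, "ax": 0, "ay": 0, "az": -7},
    {"fingers": 1, "x": 0, "y": 0, "z": -0.024, "ax": 0, "ay": 0, "az": -7.1},
    {"fingers": 1, "x": 0, "y": 0, "z": 0, "ax": 0, "ay": 0, "az": 0},
  ],
  grip_force=40,
)

```text
clock: 0.6
tcp_pos: [0.2715, -0.6199, 0.3758]
orientation: [2.726, 1.545, -0.0]
contact_force: [0.1, -0.5, 1.2]
grip_width: 0.0854
gripper_force: 0.0
```

Call:
arm_command(
  rows=[
    {"fingers": 1, "x": 0.0365, "y": -0.0084, "z": 0, "ax": 0, "ay": 0, "az": 0},
    {"fingers": 1, "x": 0.0365, "y": -0.0084, "z": 0, "ax": 0, "ay": 0, "az": 0},
    {"fingers": 1, "x": 0.0365, "y": -0.0084, "z": 0, "ax": 0, "ay": 0, "az": 0},
    {"fingers": 1, "x": 0.0365, "y": -0.0084, "z": 0, "ax": 0, "ay": 0, "az": 0},
    {"fingers": 1, "x": 0.0365, "y": -0.0084, "z": 0, "ax": 0, "ay": 0, "az": 0},
    {"fingers": 1, "x": 0.0365, "y": -0.0084, "z": 0, "ax": 0, "ay": 0, "az": 0},
    {"fingers": 1, "x": 0.0365, "y": -0.0084, "z": 0, "ax": 0, "ay": 0, "az": 0},
    {"fingers": 1, "x": 0.0365, "y": -0.0084, "z": 0, "ax": 0, "ay": 0, "az": 0},
    {"fingers": 1, "x": 0.0365, "y": -0.0084, "z": 0, "ax": 0, "ay": 0, "az": 0},
    {"fingers": 1, "x": 0.0365, "y": -0.0084, "z": 0, "ax": 0, "ay": 0, "az": 0},
  ],
)

```text
clock: 1.43
tcp_pos: [0.3882, -0.2608, 0.3698]
orientation: [-2.738, -1.539, 0.001]
contact_force: [1.1, -0.4, -0.7]
grip_width: 0.0854
gripper_force: 0.0
```

Call:
arm_command(
  rows=[
    {"fingers": 1, "x": 0.0365, "y": -0.0084, "z": 0, "ax": 0, "ay": 0, "az": 0},
    {"fingers": 1, "x": 0.0365, "y": -0.0084, "z": 0, "ax": 0, "ay": 0, "az": 0},
    {"fingers": 1, "x": 0.0365, "y": -0.0084, "z": 0, "ax": 0, "ay": 0, "az": 0},
    {"fingers": 1, "x": 0.0365, "y": -0.0084, "z": 0, "ax": 0, "ay": 0, "az": 0},
    {"fingers": 1, "x": 0.0365, "y": -0.0084, "z": 0, "ax": 0, "ay": 0, "az": 0},
    {"fingers": 1, "x": 0.0365, "y": -0.0084, "z": 0, "ax": 0, "ay": 0, "az": 0},
    {"fingers": 1, "x": 0.0365, "y": -0.0084, "z": 0, "ax": 0, "ay": 0, "az": 0},
    {"fingers": 1, "x": 0.0365, "y": -0.0084, "z": 0, "ax": 0, "ay": 0, "az": 0},
    {"fingers": 1, "x": 0.0365, "y": -0.0084, "z": 0, "ax": 0, "ay": 0, "az": 0},
    {"fingers": 1, "x": 0, "y": 0, "z": 0, "ax": 0, "ay": 0, "az": 0},
  ],
)

```text
clock: 2.27
tcp_pos: [0.4945, 0.0654, 0.3702]
orientation: [-2.727, -1.552, -0.004]
contact_force: [-0.7, 0.5, -0.2]
grip_width: 0.0855
gripper_force: 0.0
```

Call:
arm_command(
  rows=[
    {"fingers": 1, "x": 0.026, "y": -0.005, "z": 0, "ax": 0, "ay": 0, "az": 0},
    {"fingers": 1, "x": 0.026, "y": -0.005, "z": 0, "ax": 0, "ay": 0, "az": 0},
    {"fingers": 1, "x": 0.026, "y": -0.005, "z": 0, "ax": 0, "ay": 0, "az": 0},
    {"fingers": 1, "x": 0.025, "y": -0.005, "z": 0, "ax": 0, "ay": 0, "az": 0},
    {"fingers": 1, "x": 0, "y": 0, "z": 0.03, "ax": 0, "ay": 0, "az": 0},
    {"fingers": 1, "x": 0, "y": 0, "z": 0.04, "ax": 0, "ay": 0, "az": 0},
    {"fingers": 1, "x": 0, "y": 0, "z": 0.04, "ax": 0, "ay": 0, "az": 0},
    {"fingers": 1, "x": 0, "y": 0, "z": 0.03, "ax": 0, "ay": 0, "az": 0},
    {"fingers": 1, "x": 0, "y": 0, "z": 0, "ax": 0, "ay": 0, "az": 0},
    {"fingers": 1, "x": 0, "y": 0, "z": 0, "ax": 0, "ay": 0, "az": 0},
  ],
)

```text
clock: 3.1
tcp_pos: [0.5295, 0.1553, 0.2292]
orientation: [-2.737, -1.54, 0.006]
contact_force: [0.8, 1.1, 0.2]
grip_width: 0.0853
gripper_force: 0.0
```

Call:
arm_command(
  rows=[
    {"fingers": 1, "x": 0.008, "y": -0.003, "z": 0, "ax": 0, "ay": 0, "az": 0},
    {"fingers": 1, "x": 0, "y": 0, "z": 0.02, "ax": 0, "ay": 0, "az": 0},
    {"fingers": 1, "x": 0, "y": 0, "z": 0.03, "ax": 0, "ay": 0, "az": 0},
    {"fingers": 1, "x": 0, "y": 0, "z": 0.005, "ax": 0, "ay": 0, "az": 0},
    {"fingers": 1, "x": 0, "y": 0, "z": 0, "ax": 0, "ay": 0, "az": 0},
    {"fingers": 1, "x": 0, "y": 0, "z": 0, "ax": 0, "ay": 0, "az": 0},
  ],
)

```text
clock: 3.6
tcp_pos: [0.5331, 0.1651, 0.1773]
orientation: [2.737, 1.541, 0.004]
contact_force: [-0.2, 0.0, 1.0]
grip_width: 0.0854
gripper_force: 0.0
```

Run:
```python
from bench import r
from h import *
o=r.get_obs();print(o["tcp_pos"],o["orientation"])
f=r.grab_frame("side");np.savez("side1.npz",**f)
g=r.grab_frame("top")
a=cv2.resize(f["frame"][190:350,150:310],(400,400),interpolation=cv2.INTER_CUBIC)
b=cv2.resize(g["frame"][180:270,200:290],(400,400),interpolation=cv2.INTER_CUBIC)
cv2.imwrite("pics/g1.png",np.hstack([a,b])[:,:,::-1])
```

```text
[0.53311186 0.16505112 0.1773128 ] [2.7374015  1.54091491 0.00385512]
```

View pics/g1.png

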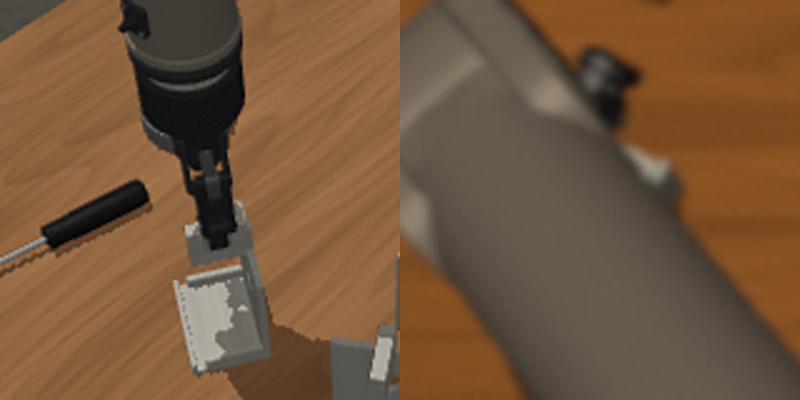

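The gripper sits over the fin, which shows at crop (215,235) in the left half. The arm hides the bracket in the top view. I'll go down and grip.

Call:
arm_command(
  rows=[
    {"fingers": 1, "x": 0, "y": 0, "z": 0.02, "ax": 0, "ay": 0, "az": 0},
    {"fingers": 1, "x": 0, "y": 0, "z": 0.02, "ax": 0, "ay": 0, "az": 0},
    {"fingers": 1, "x": 0, "y": 0, "z": 0.015, "ax": 0, "ay": 0, "az": 0},
    {"fingers": 1, "x": 0, "y": 0, "z": 0, "ax": 0, "ay": 0, "az": 0},
    {"fingers": 1, "x": 0, "y": 0, "z": 0, "ax": 0, "ay": 0, "az": 0},
  ],
)

```text
clock: 4.12
tcp_pos: [0.5325, 0.1644, 0.1212]
orientation: [2.738, 1.541, 0.001]
contact_force: [0.6, 0.5, 1.0]
grip_width: 0.0854
gripper_force: 0.0
```

Call:
arm_command(
  rows=[
    {"fingers": -1, "x": 0, "y": 0, "z": 0, "ax": 0, "ay": 0, "az": 0},
    {"fingers": -1, "x": 0, "y": 0, "z": 0, "ax": 0, "ay": 0, "az": 0},
    {"fingers": -1, "x": 0, "y": 0, "z": 0, "ax": 0, "ay": 0, "az": 0},
    {"fingers": -1, "x": 0, "y": 0, "z": 0, "ax": 0, "ay": 0, "az": 0},
    {"fingers": -1, "x": 0, "y": 0, "z": 0, "ax": 0, "ay": 0, "az": 0},
    {"fingers": -1, "x": 0, "y": 0, "z": 0, "ax": 0, "ay": 0, "az": 0},
    {"fingers": -1, "x": 0, "y": 0, "z": 0, "ax": 0, "ay": 0, "az": 0},
    {"fingers": -1, "x": 0, "y": 0, "z": 0, "ax": 0, "ay": 0, "az": 0},
    {"fingers": -1, "x": 0, "y": 0, "z": 0, "ax": 0, "ay": 0, "az": 0},
  ],
  grip_force=80,
)

```text
clock: 4.87
tcp_pos: [0.532, 0.1644, 0.1204]
orientation: [-2.737, -1.541, -0.0]
contact_force: [-1.7, 0.4, 1.3]
grip_width: 0.0111
gripper_force: 79.6
```

Run:
```python
from h import *
s,t=load("side0.npz"),load("top0.npz")
c=np.array([.5629,-.16604,.1154]);n=np.array([-.4635,-.8861,0]);n/=np.linalg.norm(n)
def rayplane(f,uv,off):
    K,T=f["K"],f["world_from_camera"];d=T[:3,:3]@np.r_[(np.array(uv)-K[:2,2])/[K[0,0],K[1,1]],1]
    return T[:3,3]+d*((c-n*off-T[:3,3])@n)/(d@n)
for nm,f,(u,v) in(("side",s,(325,177)),("top",t,(373,196))):
    w=f["frame"][v-9:v+10,u-9:u+10].astype(int);chroma=w[...,0]-w[...,2]
    print(nm);print(chroma[2:-2,2:-2])
yv=np.cross([0,0,1],n)
for uv,off in(((324.6,176.6),.0065),((324.2,176.6),.009)):
    p=rayplane(s,uv,off);print(p)
```

```text
side
[[36 36 35 35 36 38 37 38 37 38 38 38 38 38 35]
 [36 37 36 35 36 36 38 38 37 38 39 38 38 38 35]
 [36 37 36 36 36 36 36 38 39 37 38 37 37 37 36]
 [37 36 37 36 25 23 36 26 37 38 38 39 37 38 37]
 [37 36 36 32 10  9 22 10 21 37 39 37 38 37 38]
 [37 37 37 31  5  6 11  8  5 33 39 37 38 38 38]
 [38 38 36 31  5  5  9  7  2 27 38 38 38 37 37]
 [38 37 37 37  8  4  6  5  0 27 37 38 38 39 38]
 [37 38 37 38 20  4  5 15  7 26 37 38 37 37 37]
 [38 38 37 37 34 13  2 20 29 35 37 38 37 38 39]
 [37 37 37 37 37 33 31 34 32 35 37 38 38 37 39]
 [37 37 38 37 36 37 37 37 32 34 36 38 38 38 37]
 [37 37 38 39 37 37 36 36 31 33 35 37 37 38 37]
 [36 38 38 38 38 38 37 36 33 34 33 36 38 37 37]
 [38 35 36 38 38 37 37 38 34 34 34 35 35 37 38]]
top
[[101 102 100 100 102 102 102 102 101  97  83  64  53  63  79]
 [102 100  99 102 100 102 103  99 100  91  74  56  56  71  86]
 [101 101 100 101 101  99  98  96  91  79  63  54  63  79  89]
 [ 99 100  99  98  97  94  84  75  70  63  56  57  71  86  92]
 [ 99  98  97  98  96  88  65  48  41  44  49  62  79  89  93]
 [100 101 100  99  94  74  47  28  25  32  51  70  85  93  94]
 [103 103 103 100  89  63  35  21  19  32  57  79  89  94  95]
 [103 103 103  98  82  53  27  18  22  40  68  84  92  95  95]
 [102 101 101  97  80  52  29  20  31  55  77  90  94  95  95]
 [101 101 101  98  87  63  43  35  47  69  85  93  95  95  95]
 [100 100 100  99  91  74  53  48  60  79  90  94  94  96  95]
 [ 99  99 100  98  89  71  54  56  72  85  93  95  96  96  94]
 [ 99 100  99  93  82  62  54  63  78  90  93  95  96  95  89]
 [100  99  98  88  72  57  56  72  86  93  95  96  95  94  85]
 [ 98  98  93  80  61  54  63  80  89  95  95  96  96  91  80]]
[ 0.59421033 -0.17508223  0.15001268]
[ 0.59217838 -0.171198    0.1539229 ]
```

Call:
arm_command(
  rows=[
    {"fingers": -1, "x": 0, "y": 0, "z": -0.02, "ax": 0, "ay": 0, "az": 0},
    {"fingers": -1, "x": 0, "y": 0, "z": -0.025, "ax": 0, "ay": 0, "az": 0},
    {"fingers": -1, "x": 0, "y": 0, "z": -0.025, "ax": 0, "ay": 0, "az": 0},
    {"fingers": -1, "x": 0, "y": 0, "z": -0.02, "ax": 0, "ay": 0, "az": 0},
    {"fingers": -1, "x": 0, "y": 0, "z": 0, "ax": 0, "ay": 0, "az": -1.8},
    {"fingers": -1, "x": 0, "y": 0, "z": 0, "ax": 0, "ay": 0, "az": -1.8},
    {"fingers": -1, "x": 0, "y": 0, "z": 0, "ax": 0, "ay": 0, "az": 0},
    {"fingers": -1, "x": 0, "y": 0, "z": 0, "ax": 0, "ay": 0, "az": 0},
  ],
)

```text
clock: 5.53
tcp_pos: [0.5316, 0.1637, 0.2096]
orientation: [-2.689, -1.625, 0.002]
contact_force: [0.0, 0.0, -3.6]
grip_width: 0.011
gripper_force: 78.9
```

```bash
cat >> h.py <<'E'
c0=np.array([.5629,-.16604,0]);n0=np.array([-.4635,-.8861,0]);n0/=np.linalg.norm(n0);y0=np.cross([0,0,1],n0)
def head(a,b,offs=(.009,.004)):
    th=np.linspace(0,2*np.pi,73)
    return np.vstack([c0-n0*o+np.outer(a+.008*np.cos(th),y0)+np.outer(b+.008*np.sin(th),[0,0,1]) for o in offs])
E
python3 - <<'E'
from h import *
s,t=load("side0.npz"),load("top0.npz")
print("y0",y0)
p=plane(t,(373.2,196.0),.153);a=((p-c0)@y0).item();print(p,"off",(p-c0)@n0,"a",a)
for b in(.143,.146,.149):
    q=proj(s,head(a,b));q1=proj(s,head(a,b,(.009,)));u=proj(t,head(a,b))
    print(b,"side bbox",q.min(0),q.max(0),"front",q1.min(0),q1.max(0),"top",u.min(0),u.max(0))
# subpixel mask bbox/centroid in side
for nm,f,(x,y,w,h),bg,fg in(("side",s,(320,171,9,10),37,4),):
    I=f["frame"][y:y+h,x:x+w].astype(float);k=np.clip((bg-(I[...,0]-I[...,2]))/(bg-fg),0,1);k[k<.25]=0
    v,u=np.mgrid[y:y+h,x:x+w];print(nm,(u*k).sum()/k.sum(),(v*k).sum()/k.sum(),"area",k.sum());print(np.round(k,1))
    qq=cv2.convexHull(proj(s,head(a,.146)).astype(np.float32));M=cv2.moments(qq);print("pred centroid",M["m10"]/M["m00"],M["m01"]/M["m00"],M["m00"])
    for da,db in((.002,0),(0,.002)):
        qq=cv2.convexHull(proj(s,head(a+da,.146+db)).astype(np.float32));M=cv2.moments(qq);print(da,db,M["m10"]/M["m00"],M["m01"]/M["m00"])
E
```

```text
y0 [ 0.88609758 -0.46349873  0.        ]
[[ 0.59826671 -0.17987668  0.153     ]] off [-0.00413178] a 0.03775164195683514
0.143 side bbox [321.41642562 173.61557125] [325.83549415 180.7783765 ] front [321.41642562 174.08432921] [323.83289873 180.7783765 ] top [369.64929052 192.99244334] [374.21184928 199.38718007]
0.146 side bbox [321.45470032 172.6651443 ] [325.88152354 179.8411661 ] front [321.45470032 173.13383823] [323.8755792 179.8411661] top [369.77769656 192.80426497] [374.35108963 199.21392936]
0.149 side bbox [321.49310377 171.7115064 ] [325.92770891 178.90079325] front [321.49310377 172.18013318] [323.91840444 178.90079325] top [369.90669509 192.61521678] [374.49097401 199.03987869]
side 324.06572769953056 176.22652582159623 area 25.81818181818182
[[0.  0.  0.  0.  0.  0.  0.  0.  0. ]
 [0.  0.  0.  0.  0.  0.  0.  0.  0. ]
 [0.  0.  0.4 0.4 0.  0.3 0.  0.  0. ]
 [0.  0.  0.8 0.8 0.5 0.8 0.5 0.  0. ]
 [0.  0.  1.  0.9 0.8 0.9 1.  0.  0. ]
 [0.  0.  1.  1.  0.8 0.9 1.  0.3 0. ]
 [0.  0.  0.9 1.  0.9 1.  1.  0.3 0. ]
 [0.  0.  0.5 1.  1.  0.7 0.9 0.3 0. ]
 [0.  0.  0.  0.7 1.  0.5 0.  0.  0. ]
 [0.  0.  0.  0.  0.  0.  0.  0.  0. ]]
pred centroid 323.66852084778293 176.25101953159677 24.44963942747563
0.002 0 323.36658599616493 175.6988008364766
0 0.002 323.69670238166117 175.6200169439799
```

Call:
arm_command(
  rows=[
    {"fingers": -1, "x": -0.015, "y": 0.016, "z": 0, "ax": 0, "ay": 0, "az": 0},
    {"fingers": -1, "x": -0.025, "y": 0.026, "z": 0, "ax": 0, "ay": 0, "az": 0},
    {"fingers": -1, "x": -0.025, "y": 0.026, "z": 0, "ax": 0, "ay": 0, "az": 0},
    {"fingers": -1, "x": -0.025, "y": 0.026, "z": 0, "ax": 0, "ay": 0, "az": 0},
    {"fingers": -1, "x": -0.025, "y": 0.026, "z": 0, "ax": 0, "ay": 0, "az": 0},
    {"fingers": -1, "x": -0.025, "y": 0.026, "z": 0, "ax": 0, "ay": 0, "az": 0},
    {"fingers": -1, "x": -0.025, "y": 0.026, "z": 0, "ax": 0, "ay": 0, "az": 0},
    {"fingers": -1, "x": -0.02, "y": 0.022, "z": 0, "ax": 0, "ay": 0, "az": 0},
    {"fingers": -1, "x": -0.015, "y": 0.018, "z": 0, "ax": 0, "ay": 0, "az": 0},
    {"fingers": -1, "x": 0, "y": 0, "z": 0, "ax": 0, "ay": 0, "az": 0},
  ],
)

```text
clock: 6.37
tcp_pos: [0.6277, -0.1192, 0.2088]
orientation: [2.694, 1.612, -0.004]
contact_force: [-0.0, -1.2, -4.2]
grip_width: 0.0109
gripper_force: 78.9
```

Call:
arm_command(
  rows=[
    {"fingers": -1, "x": 0, "y": 0, "z": 0, "ax": 0, "ay": 0, "az": 0},
    {"fingers": -1, "x": 0, "y": 0, "z": 0, "ax": 0, "ay": 0, "az": 0},
    {"fingers": -1, "x": 0, "y": 0, "z": 0, "ax": 0, "ay": 0, "az": 0},
    {"fingers": -1, "x": 0, "y": 0, "z": 0, "ax": 0, "ay": 0, "az": 0},
  ],
)

```text
clock: 6.7
tcp_pos: [0.6268, -0.1097, 0.2103]
orientation: [-2.686, -1.629, 0.0]
contact_force: [-0.6, 0.0, -3.8]
grip_width: 0.0114
gripper_force: 78.9
```

```bash
cat >> h.py <<'E'
S=c0+.0378*y0+np.array([0,0,.146])
def rel(o):
    # tcp relative to S in board frame (x into board, y, z) in mm; heading
    from scipy.spatial.transform import Rotation as R
    d=np.array(o["tcp_pos"])-S;M=R.from_rotvec(o["orientation"]).as_matrix()
    return np.round([d@n0*1e3,d@y0*1e3,d[2]*1e3],2),"head %.2f"%np.degrees(np.arctan2(M[1,0],M[0,0])),"tilt",np.round(np.degrees(M[:2,2]),2),"F",np.round([o["contact_force"]@n0,o["contact_force"]@y0,o["contact_force"][2]],1)
E
python3 - <<'E'
from bench import r
from h import *
print(rel(r.get_obs()))
f=r.grab_frame("side");g=r.grab_frame("top");np.savez("side2.npz",**f);np.savez("top2.npz",**g)
a=cv2.resize(f["frame"][110:270,220:380],(400,400),interpolation=cv2.INTER_CUBIC)
b=cv2.resize(g["frame"][140:240,300:400],(400,400),interpolation=cv2.INTER_CUBIC)
cv2.imwrite("pics/g2.png",np.hstack([a,b])[:,:,::-1])
E
```

```text
(array([-79.54,  -7.35,  64.25]), 'head 62.47', 'tilt', array([-0.02,  0.03]), 'F', array([ 0.3, -0.5, -3.8]))
```

View pics/g2.png

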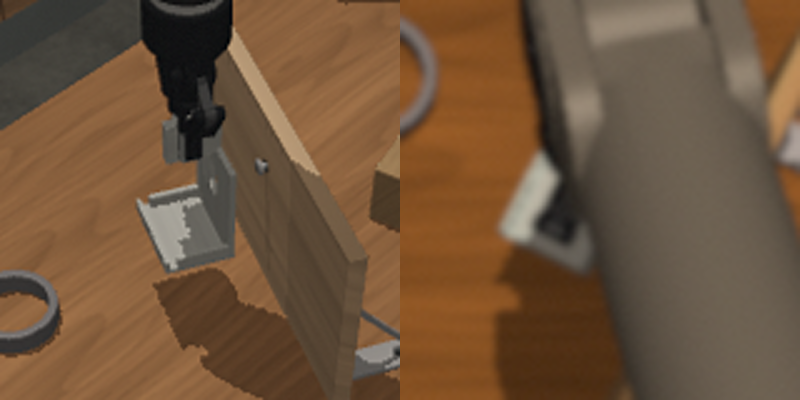

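In the side view the keyhole shows at crop (214,187), pixel (305.6,184.8). The screw head is at crop (262,165), pixel (324.8,176). The bracket is held upright and clear. I'll check the measured hole against the held-bracket model.

Run:
```python
from bench import r
from h import *
o=r.get_obs();f=load("side2.npz");T=np.array(o["tcp_pos"])
for d in(.0252,.0312):
    k=T+n0*d-np.array([0,0,.0644]);print(d,proj(f,k))
th=np.linspace(0,6.28,73);k=T+n0*.0252-np.array([0,0,.0644])+np.outer(.01*np.cos(th),y0)+np.outer(.01*np.sin(th),[0,0,1])
q=proj(f,k);print(q.min(0),q.max(0))
w=f["frame"][175:196,298:316].astype(int);print(w[...,0]-w[...,2]);print(w[...,1])
```

```text
0.0252 [[305.53700237 182.71553975]]
0.0312 [[307.98117864 182.13695361]]
[304.09990455 178.47821506] [306.98764651 186.94185271]
[[48 11  6  7  7  8  7  7  6  7  7  9  9 10 24 38 39 38]
 [49 11  5  6  7  8  7  8  6  7  6  7  8  7 21 39 40 38]
 [50 10  7  7  6  7  8  8  7  6  7  6  8  9 10 25 38 40]
 [50 10  5  8  7  6  7  8  6  7  6  5  7  9  8 10 36 39]
 [49 10  6  8  6  7  7  8  6  7  6  5  6  8  9  8 23 38]
 [51 12  6  6  7  7  8  6 19 10  7  6  6  7  8  6 21 38]
 [54 12  6  6  7  7  9  7 22  9  5  7  5  7  7  6 20 38]
 [54 11  6  6  6  8 12 10 26 11  6  7  7  8  8  6 19 38]
 [34 10  6  6  6  6 13  9 11  8  6  7  6  7  8  6 19 38]
 [14  9  7  6  6  6 12 10  8  7  6  6  5  7  7  6 20 35]
 [10  8  7  6  6  7  9 10  8  7  6  7  7  7  8  5 26 38]
 [ 8  6  8  6  6  6  6  9  8  8  7  8  7  7  8  6 28 38]
 [ 8  7  8  7  6  6  6  8  9  7  7  6  7  6  7  5 29 39]
 [ 9  8  8  7  7  7  5  7  7  8  6  7  7  6  7  6 29 39]
 [13 13  9  6  6  7  7  6  8  7  6  7  6  7  6  5 29 39]
 [14 14 12  7  6  7  6  7  7  8  6  6  7  7  8  6 29 39]
 [11 11 10  9  6  7  7  7  7  7  7  6  6  7  7  5 27 39]
 
[... 1103 characters left out ...]
 73  74  80  82  78  76]
 [ 82  80  79  75  73  72  73  94  85  75  75  75  73  75  82  82  77  76]
 [ 93  85  79  74  74  74  73  77  75  73  74  75  73  75  81  82  79  76]
 [160 162  97  71  73  73  74  74  72  73  74  76  73  74  82  82  79  76]
 [167 173 131  81  72  73  74  74  73  73  75  74  73  75  81  82  79  77]
 [127 122 113  79  72  73  74  74  73  73  73  75  73  75  81  82  78  78]
 [103 102 105  89  74  72  75  74  72  73  74  74  74  74  81  83  75  76]
 [102 103 105 104  77  72  74  74  72  73  75  74  73  75  81  82  77  74]
 [103 102 104 106  89  74  73  75  72  73  74  75  73  75  81  82  74  73]
 [103 103 104 106 104  78  73  74  74  73  74  75  73  76  82  82  74  72]]
```

Call:
arm_command(
  rows=[
    {"fingers": -1, "x": -0.005, "y": 0.0035, "z": -0.001, "ax": 0, "ay": 0, "az": 0},
    {"fingers": -1, "x": -0.01, "y": 0.0035, "z": 0, "ax": 0, "ay": 0, "az": 0},
    {"fingers": -1, "x": -0.01, "y": 0, "z": 0, "ax": 0, "ay": 0, "az": 0},
    {"fingers": -1, "x": -0.005, "y": 0, "z": 0, "ax": 0, "ay": 0, "az": 0},
    {"fingers": -1, "x": 0, "y": 0, "z": 0, "ax": 0, "ay": 0, "az": 0},
    {"fingers": -1, "x": 0, "y": 0, "z": 0, "ax": 0, "ay": 0, "az": 0},
    {"fingers": -1, "x": 0, "y": 0, "z": 0, "ax": 0, "ay": 0, "az": 0},
  ],
)

```text
clock: 7.38
tcp_pos: [0.6193, -0.1409, 0.2114]
orientation: [-2.688, -1.626, -0.001]
contact_force: [0.5, 0.6, -4.4]
grip_width: 0.0114
gripper_force: 78.9
```

```bash
python3 -c "
from bench import r
from h import *
print(rel(r.get_obs()))"
```

```text
(array([-48.44,   0.51,  65.37]), 'head 62.35', 'tilt', array([0.01, 0.03]), 'F', array([-0.8,  0.2, -4.4]))
```

Call:
arm_command(
  rows=[
    {"fingers": -1, "x": -0.003, "y": -0.0005, "z": 0, "ax": 0, "ay": 0, "az": 0},
    {"fingers": -1, "x": -0.003, "y": 0, "z": 0, "ax": 0, "ay": 0, "az": 0},
    {"fingers": -1, "x": -0.002, "y": 0, "z": 0, "ax": 0, "ay": 0, "az": 0},
    {"fingers": -1, "x": -0.001, "y": 0, "z": 0, "ax": 0, "ay": 0, "az": 0},
    {"fingers": -1, "x": -0.001, "y": 0, "z": 0, "ax": 0, "ay": 0, "az": 0},
    {"fingers": -1, "x": -0.001, "y": 0, "z": 0, "ax": 0, "ay": 0, "az": 0},
    {"fingers": -1, "x": 0, "y": 0, "z": 0, "ax": 0, "ay": 0, "az": 0},
    {"fingers": -1, "x": 0, "y": 0, "z": 0, "ax": 0, "ay": 0, "az": 0},
  ],
)

```text
clock: 8.05
tcp_pos: [0.6139, -0.1503, 0.2114]
orientation: [-2.687, -1.627, -0.001]
contact_force: [0.8, 0.4, -3.2]
grip_width: 0.0109
gripper_force: 78.9
```

```bash
python3 -c "
from bench import r
from h import *
print(rel(r.get_obs()))"
```

```text
(array([-37.63,   0.13,  65.35]), 'head 62.37', 'tilt', array([0.02, 0.02]), 'F', array([-0.7,  0.5, -3.2]))
```

Call:
arm_command(
  rows=[
    {"fingers": -1, "x": -0.001, "y": 0, "z": 0, "ax": 0, "ay": 0, "az": 0},
    {"fingers": -1, "x": -0.001, "y": 0, "z": 0, "ax": 0, "ay": 0, "az": 0},
    {"fingers": -1, "x": -0.001, "y": 0, "z": 0, "ax": 0, "ay": 0, "az": 0},
    {"fingers": -1, "x": 0, "y": 0, "z": 0, "ax": 0, "ay": 0, "az": 0},
    {"fingers": -1, "x": 0, "y": 0, "z": 0, "ax": 0, "ay": 0, "az": 0},
  ],
)

```text
clock: 8.47
tcp_pos: [0.6134, -0.1511, 0.2116]
orientation: [-2.686, -1.628, -0.005]
contact_force: [2.8, 5.2, -5.6]
grip_width: 0.0113
gripper_force: 78.8
```

```bash
python3 -c "
from bench import r
from h import *
print(rel(r.get_obs()))"
```

```text
(array([-36.61,   0.  ,  65.63]), 'head 62.45', 'tilt', array([0.13, 0.16]), 'F', array([-5.9,  0.1, -5.6]))
```

Run:
```python
from bench import r
from h import *
f=r.grab_frame("side");np.savez("side3.npz",**f)
cv2.imwrite("pics/g3.png",cv2.resize(f["frame"][140:220,280:380],(800,640)[:1]+(600,),interpolation=cv2.INTER_CUBIC)[:,:,::-1])
p=pts(f);T=np.array(r.get_obs()["tcp_pos"])
d=(p-T)@n0*1e3;a=(p-T)@y0*1e3;z=p[...,2]*1e3
m=(abs(a)<46)&(z>98)&(z<190)&(d<60)&(d>-60)
h,e=np.histogram(d[m],np.arange(0,50,1));print(dict(zip(e[:-1].astype(int),h)))
m2=m&(z>193)&(z<200);print("plate top band",np.percentile(d[(abs(a)<46)&(z>194)&(z<199)&(d>10)&(d<36)],[5,50,95]) )
```

```text
{np.int64(0): np.int64(7), np.int64(1): np.int64(7), np.int64(2): np.int64(4), np.int64(3): np.int64(11), np.int64(4): np.int64(3), np.int64(5): np.int64(7), np.int64(6): np.int64(6), np.int64(7): np.int64(3), np.int64(8): np.int64(3), np.int64(9): np.int64(6), np.int64(10): np.int64(10), np.int64(11): np.int64(6), np.int64(12): np.int64(7), np.int64(13): np.int64(4), np.int64(14): np.int64(3), np.int64(15): np.int64(4), np.int64(16): np.int64(8), np.int64(17): np.int64(5), np.int64(18): np.int64(7), np.int64(19): np.int64(4), np.int64(20): np.int64(23), np.int64(21): np.int64(122), np.int64(22): np.int64(156), np.int64(23): np.int64(51), np.int64(24): np.int64(10), np.int64(25): np.int64(16), np.int64(26): np.int64(8), np.int64(27): np.int64(12), np.int64(28): np.int64(8), np.int64(29): np.int64(1), np.int64(30): np.int64(0), np.int64(31): np.int64(0), np.int64(32): np.int64(0), np.int64(33): np.int64(0), np.int64(34): np.int64(2), np.int64(35): np.int64(23), np.int64(36): np.int64(63), np.int64(37): np.int64(37), np.int64(38): np.int64(6), np.int64(39): np.int64(1), np.int64(40): np.int64(0), np.int64(41): np.int64(0), np.int64(42): np.int64(0), np.int64(43): np.int64(0), np.int64(44): np.int64(0), np.int64(45): np.int64(0), np.int64(46): np.int64(0), np.int64(47): np.int64(0), np.int64(48): np.int64(0)}
plate top band [14.55080155 24.69400333 35.4035904 ]
```

View pics/g3.png

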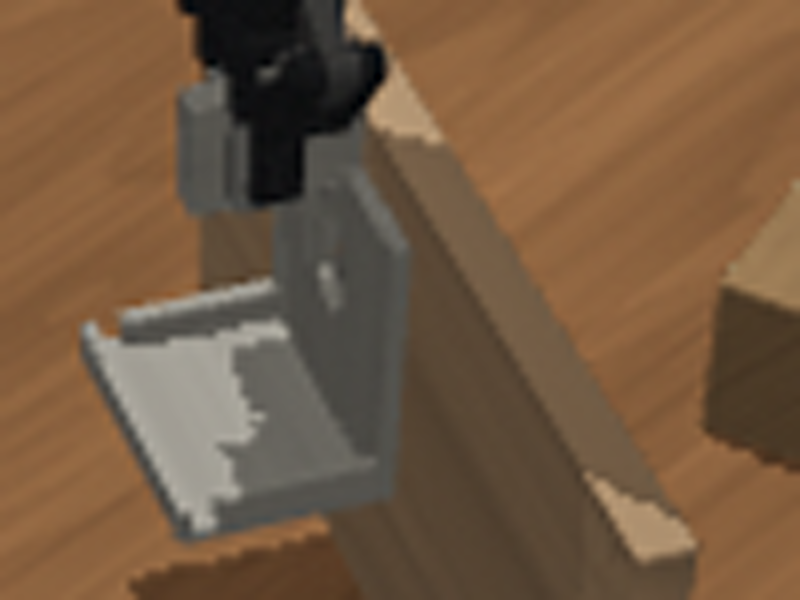

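The picture shows the plate standing about 8.6 mm off the board, so the plate's back is resting on the head's front and isn't through yet. The hole shows at about pixel (321,178). The contact moment should tell me the direction of the offset.

```bash
cat >> h.py <<'E'
def mom(o):
    M=np.array(o["moment"]);F=np.array(o["contact_force"]);return "M(n,y,z)",np.round([M@n0,M@y0,M[2]],3),"F",np.round([F@n0,F@y0,F[2]],2)
E
python3 -c "
from bench import r
from h import *
print(mom(r.get_obs()))"
```

```text
('M(n,y,z)', array([0.063, 1.787, 0.018]), 'F', array([-6.12,  0.02, -4.66]))
```

Call:
arm_command(
  rows=[
    {"fingers": -1, "x": -0.001, "y": 0, "z": 0, "ax": 0, "ay": 0, "az": 0},
    {"fingers": -1, "x": -0.001, "y": 0, "z": 0, "ax": 0, "ay": 0, "az": 0},
    {"fingers": -1, "x": 0, "y": 0, "z": 0, "ax": 0, "ay": 0, "az": 0},
    {"fingers": -1, "x": 0, "y": 0, "z": 0, "ax": 0, "ay": 0, "az": 0},
  ],
)

```text
clock: 8.85
tcp_pos: [0.6128, -0.1519, 0.2119]
orientation: [-2.684, -1.629, -0.007]
contact_force: [2.8, 7.7, -2.8]
grip_width: 0.0109
gripper_force: 78.9
```

```bash
python3 -c "
from bench import r
from h import *
o=r.get_obs();print(rel(o),mom(o))"
```

```text
(array([-35.64,  -0.11,  65.89]), 'head 62.49', 'tilt', array([0.17, 0.22]), 'F', array([-8.1, -1.1, -2.8])) ('M(n,y,z)', array([-0.071,  2.229,  0.053]), 'F', array([-8.08, -1.11, -2.84]))
```

Call:
arm_command(
  rows=[
    {"fingers": -1, "x": 0.0025, "y": 0, "z": 0, "ax": 0, "ay": 0, "az": 0},
    {"fingers": -1, "x": 0.0025, "y": 0, "z": 0, "ax": 0, "ay": 0, "az": 0},
    {"fingers": -1, "x": 0, "y": 0, "z": 0, "ax": 0, "ay": 0, "az": 0},
    {"fingers": -1, "x": 0, "y": 0, "z": 0, "ax": 0, "ay": 0, "az": 0},
  ],
)

```text
clock: 9.18
tcp_pos: [0.6136, -0.151, 0.2112]
orientation: [2.688, 1.626, -0.001]
contact_force: [0.2, 1.3, -3.0]
grip_width: 0.0112
gripper_force: 79.0
```

```bash
python3 -c "
from bench import r
from h import *
o=r.get_obs();print(rel(o),mom(o))"
```

```text
(array([-36.86,   0.14,  65.21]), 'head 62.33', 'tilt', array([-0.02, -0.02]), 'F', array([-1.2, -0.4, -3. ])) ('M(n,y,z)', array([-0.121,  0.498,  0.041]), 'F', array([-1.23, -0.39, -2.98]))
```

Call:
arm_command(
  rows=[
    {"fingers": -1, "x": 0.003, "y": 0, "z": 0, "ax": 0, "ay": 0, "az": 0},
    {"fingers": -1, "x": 0, "y": 0, "z": 0.0012, "ax": 0, "ay": 0, "az": 0},
    {"fingers": -1, "x": -0.002, "y": 0, "z": 0, "ax": 0, "ay": 0, "az": 0},
    {"fingers": -1, "x": -0.001, "y": 0, "z": 0, "ax": 0, "ay": 0, "az": 0},
    {"fingers": -1, "x": -0.001, "y": 0, "z": 0, "ax": 0, "ay": 0, "az": 0},
    {"fingers": -1, "x": -0.001, "y": 0, "z": 0, "ax": 0, "ay": 0, "az": 0},
    {"fingers": -1, "x": -0.001, "y": 0, "z": 0, "ax": 0, "ay": 0, "az": 0},
    {"fingers": -1, "x": 0, "y": 0, "z": 0, "ax": 0, "ay": 0, "az": 0},
    {"fingers": -1, "x": 0, "y": 0, "z": 0, "ax": 0, "ay": 0, "az": 0},
  ],
)

```text
clock: 9.93
tcp_pos: [0.6129, -0.1524, 0.2102]
orientation: [-2.687, -1.627, -0.002]
contact_force: [3.5, 3.8, -5.6]
grip_width: 0.011
gripper_force: 78.5
```

```bash
python3 -c "
from bench import r
from h import *
o=r.get_obs();print(rel(o),mom(o))"
```

```text
(array([-35.24,   0.17,  64.21]), 'head 62.40', 'tilt', array([0.07, 0.06]), 'F', array([-4.9,  1.3, -5.6])) ('M(n,y,z)', array([0.239, 1.371, 0.062]), 'F', array([-4.94,  1.35, -5.55]))
```

Call:
arm_command(
  rows=[
    {"fingers": -1, "x": 0, "y": 0.0005, "z": 0, "ax": 0, "ay": 0, "az": 0},
    {"fingers": -1, "x": 0, "y": 0.0005, "z": 0, "ax": 0, "ay": 0, "az": 0},
    {"fingers": -1, "x": 0, "y": 0, "z": 0, "ax": 0, "ay": 0, "az": 0},
    {"fingers": -1, "x": 0, "y": 0, "z": 0, "ax": 0, "ay": 0, "az": 0},
  ],
)

```text
clock: 10.27
tcp_pos: [0.6129, -0.155, 0.2098]
orientation: [2.688, 1.625, -0.002]
contact_force: [2.0, 0.2, -5.6]
grip_width: 0.011
gripper_force: 78.4
```

```bash
python3 -c "
from bench import r
from h import *
o=r.get_obs();print(rel(o),mom(o))"
```

```text
(array([-32.93,   1.38,  63.82]), 'head 62.29', 'tilt', array([-0.05, -0.07]), 'F', array([-1.1,  1.6, -5.6])) ('M(n,y,z)', array([0.396, 0.399, 0.043]), 'F', array([-1.08,  1.65, -5.58]))
```

Call:
arm_command(
  rows=[
    {"fingers": -1, "x": 0, "y": 0, "z": 0.0005, "ax": 0, "ay": 0, "az": 0},
    {"fingers": -1, "x": 0, "y": 0, "z": 0.0005, "ax": 0, "ay": 0, "az": 0},
    {"fingers": -1, "x": 0, "y": 0, "z": 0, "ax": 0, "ay": 0, "az": 0},
    {"fingers": -1, "x": 0, "y": 0, "z": 0, "ax": 0, "ay": 0, "az": 0},
  ],
)

```text
clock: 10.6
tcp_pos: [0.6129, -0.1543, 0.2091]
orientation: [2.688, 1.626, -0.001]
contact_force: [-0.3, 0.3, -3.2]
grip_width: 0.0111
gripper_force: 79.0
```

```bash
python3 -c "
from bench import r
from h import *
o=r.get_obs();print(rel(o),mom(o))"
```

```text
(array([-33.61,   1.1 ,  63.13]), 'head 62.32', 'tilt', array([-0.03, -0.03]), 'F', array([-0.1, -0.4, -3.2])) ('M(n,y,z)', array([0.102, 0.014, 0.036]), 'F', array([-0.08, -0.43, -3.24]))
```

The head has entered the hole: the force dropped and the bracket is 3 mm deeper. I'll continue to the board.

Call:
arm_command(
  rows=[
    {"fingers": -1, "x": -0.001, "y": 0, "z": 0, "ax": 0, "ay": 0, "az": 0},
    {"fingers": -1, "x": -0.001, "y": 0, "z": 0, "ax": 0, "ay": 0, "az": 0},
    {"fingers": -1, "x": -0.001, "y": 0, "z": 0, "ax": 0, "ay": 0, "az": 0},
    {"fingers": -1, "x": -0.001, "y": 0, "z": 0, "ax": 0, "ay": 0, "az": 0},
    {"fingers": -1, "x": 0, "y": 0, "z": 0, "ax": 0, "ay": 0, "az": 0},
    {"fingers": -1, "x": 0, "y": 0, "z": 0, "ax": 0, "ay": 0, "az": 0},
  ],
)

```text
clock: 11.1
tcp_pos: [0.6113, -0.1575, 0.2091]
orientation: [2.688, 1.626, -0.0]
contact_force: [-0.6, 0.3, -3.3]
grip_width: 0.0108
gripper_force: 79.1
```

```bash
python3 -c "
from bench import r
from h import *
o=r.get_obs();print(rel(o),mom(o))"
```

```text
(array([-30.01,   1.11,  63.11]), 'head 62.34', 'tilt', array([-0.01, -0.01]), 'F', array([ 0. , -0.6, -3.3])) ('M(n,y,z)', array([ 0.025,  0.018, -0.031]), 'F', array([ 0.01, -0.63, -3.35]))
```

Call:
arm_command(
  rows=[
    {"fingers": -1, "x": -0.001, "y": 0, "z": 0, "ax": 0, "ay": 0, "az": 0},
    {"fingers": -1, "x": -0.001, "y": 0, "z": 0, "ax": 0, "ay": 0, "az": 0},
    {"fingers": -1, "x": 0, "y": 0, "z": 0, "ax": 0, "ay": 0, "az": 0},
    {"fingers": -1, "x": 0, "y": 0, "z": 0, "ax": 0, "ay": 0, "az": 0},
  ],
)

```text
clock: 11.43
tcp_pos: [0.6107, -0.1586, 0.2092]
orientation: [-2.687, -1.627, -0.001]
contact_force: [0.0, 1.6, -4.2]
grip_width: 0.0111
gripper_force: 79.0
```

```bash
python3 -c "
from bench import r
from h import *
o=r.get_obs();print(rel(o),mom(o))"
```

```text
(array([-28.72,   1.11,  63.19]), 'head 62.37', 'tilt', array([0.03, 0.03]), 'F', array([-1.5, -0.7, -4.2])) ('M(n,y,z)', array([-0.015,  0.44 , -0.032]), 'F', array([-1.46, -0.75, -4.2 ]))
```

Call:
arm_command(
  rows=[
    {"fingers": -1, "x": 0, "y": 0.001, "z": 0, "ax": 0, "ay": 0, "az": 0},
    {"fingers": -1, "x": 0, "y": 0.001, "z": 0, "ax": 0, "ay": 0, "az": 0},
    {"fingers": -1, "x": 0, "y": 0, "z": 0, "ax": 0, "ay": 0, "az": 0},
    {"fingers": -1, "x": 0, "y": 0, "z": 0, "ax": 0, "ay": 0, "az": 0},
  ],
)

```text
clock: 11.77
tcp_pos: [0.6124, -0.1596, 0.2091]
orientation: [-2.687, -1.627, -0.001]
contact_force: [1.4, 2.6, -4.0]
grip_width: 0.0112
gripper_force: 78.9
```

```bash
python3 -c "
from bench import r
from h import *
o=r.get_obs();print(rel(o),mom(o))"
```

```text
(array([-28.7 ,   3.08,  63.11]), 'head 62.38', 'tilt', array([0.01, 0.03]), 'F', array([-2.9,  0. , -4. ])) ('M(n,y,z)', array([-0.199,  0.705, -0.065]), 'F', array([-2.94,  0.03, -4.03]))
```

Call:
arm_command(
  rows=[
    {"fingers": -1, "x": 0, "y": -0.001, "z": 0, "ax": 0, "ay": 0, "az": 0},
    {"fingers": -1, "x": 0, "y": -0.001, "z": 0, "ax": 0, "ay": 0, "az": 0},
    {"fingers": -1, "x": 0, "y": -0.001, "z": 0, "ax": 0, "ay": 0, "az": 0},
    {"fingers": -1, "x": 0, "y": -0.001, "z": 0, "ax": 0, "ay": 0, "az": 0},
    {"fingers": -1, "x": 0, "y": 0, "z": 0, "ax": 0, "ay": 0, "az": 0},
    {"fingers": -1, "x": 0, "y": 0, "z": 0, "ax": 0, "ay": 0, "az": 0},
  ],
)

```text
clock: 12.27
tcp_pos: [0.6101, -0.1583, 0.2096]
orientation: [2.686, 1.625, 0.005]
contact_force: [5.7, 2.2, -5.1]
grip_width: 0.011
gripper_force: 78.5
```

```bash
python3 -c "
from bench import r
from h import *
o=r.get_obs();print(rel(o),mom(o))"
```

```text
(array([-28.68,   0.41,  63.64]), 'head 62.36', 'tilt', array([ 0.21, -0.02]), 'F', array([-4.6,  4.1, -5.1])) ('M(n,y,z)', array([1.148, 1.034, 0.058]), 'F', array([-4.62,  4.06, -5.12]))
```

Call:
arm_command(
  rows=[
    {"fingers": -1, "x": 0, "y": 0.001, "z": 0, "ax": 0, "ay": 0, "az": 0},
    {"fingers": -1, "x": 0, "y": 0.001, "z": 0, "ax": 0, "ay": 0, "az": 0},
    {"fingers": -1, "x": 0, "y": 0.001, "z": 0, "ax": 0, "ay": 0, "az": 0},
    {"fingers": -1, "x": 0, "y": 0.001, "z": 0, "ax": 0, "ay": 0, "az": 0},
    {"fingers": -1, "x": 0, "y": 0.001, "z": 0, "ax": 0, "ay": 0, "az": 0},
    {"fingers": -1, "x": 0, "y": 0, "z": 0, "ax": 0, "ay": 0, "az": 0},
    {"fingers": -1, "x": 0, "y": 0, "z": 0, "ax": 0, "ay": 0, "az": 0},
  ],
)

```text
clock: 12.85
tcp_pos: [0.6126, -0.1596, 0.2088]
orientation: [-2.686, -1.626, 0.001]
contact_force: [0.9, 4.9, -3.7]
grip_width: 0.0113
gripper_force: 79.2
```

```bash
python3 -c "
from bench import r
from h import *
o=r.get_obs();print(rel(o),mom(o))"
```

```text
(array([-28.7 ,   3.25,  62.78]), 'head 62.39', 'tilt', array([-0.09,  0.06]), 'F', array([-4.7, -1.5, -3.7])) ('M(n,y,z)', array([-0.276,  1.091, -0.013]), 'F', array([-4.72, -1.48, -3.67]))
```

Call:
arm_command(
  rows=[
    {"fingers": -1, "x": 0, "y": 0.001, "z": 0, "ax": 0, "ay": 0, "az": 0},
    {"fingers": -1, "x": 0, "y": 0, "z": 0, "ax": 0, "ay": 0, "az": 0},
    {"fingers": -1, "x": 0, "y": 0, "z": 0, "ax": 0, "ay": 0, "az": 0},
  ],
)

```text
clock: 13.1
tcp_pos: [0.6134, -0.1601, 0.2087]
orientation: [-2.686, -1.626, 0.001]
contact_force: [0.9, 4.5, -4.5]
grip_width: 0.011
gripper_force: 79.0
```

```bash
python3 -c "
from bench import r
from h import *
o=r.get_obs();print(rel(o),mom(o))"
```

```text
(array([-28.7 ,   4.18,  62.72]), 'head 62.38', 'tilt', array([-0.1 ,  0.06]), 'F', array([-4.4, -1.3, -4.5])) ('M(n,y,z)', array([-0.395,  1.095, -0.04 ]), 'F', array([-4.43, -1.32, -4.45]))
```

Call:
arm_command(
  rows=[
    {"fingers": -1, "x": 0, "y": 0.001, "z": 0, "ax": 0, "ay": 0, "az": 0},
    {"fingers": -1, "x": 0, "y": 0.001, "z": 0, "ax": 0, "ay": 0, "az": 0},
    {"fingers": -1, "x": 0, "y": 0, "z": 0, "ax": 0, "ay": 0, "az": 0},
    {"fingers": -1, "x": 0, "y": 0, "z": 0, "ax": 0, "ay": 0, "az": 0},
  ],
)

```text
clock: 13.43
tcp_pos: [0.6145, -0.1606, 0.2085]
orientation: [-2.685, -1.626, 0.003]
contact_force: [-1.1, 5.7, -2.5]
grip_width: 0.0108
gripper_force: 79.3
```

```bash
python3 -c "
from bench import r
from h import *
o=r.get_obs();print(rel(o),mom(o))"
```

```text
(array([-28.73,   5.41,  62.5 ]), 'head 62.39', 'tilt', array([-0.2 ,  0.09]), 'F', array([-4.5, -3.6, -2.5])) ('M(n,y,z)', array([-0.96 ,  1.011, -0.12 ]), 'F', array([-4.5 , -3.62, -2.47]))
```

Call:
arm_command(
  rows=[
    {"fingers": -1, "x": 0, "y": -0.002, "z": 0, "ax": 0, "ay": 0, "az": 0},
    {"fingers": -1, "x": 0, "y": -0.002, "z": 0, "ax": 0, "ay": 0, "az": 0},
    {"fingers": -1, "x": 0, "y": 0, "z": 0, "ax": 0, "ay": 0, "az": 0},
    {"fingers": -1, "x": 0, "y": 0, "z": 0, "ax": 0, "ay": 0, "az": 0},
    {"fingers": -1, "x": 0, "y": 0, "z": 0, "ax": 0, "ay": 0, "az": 0},
  ],
)

```text
clock: 13.85
tcp_pos: [0.6125, -0.1596, 0.2092]
orientation: [-2.688, -1.627, -0.001]
contact_force: [2.6, 4.2, -4.1]
grip_width: 0.0107
gripper_force: 79.0
```

```bash
python3 -c "
from bench import r
from h import *
o=r.get_obs();print(rel(o),mom(o))"
```

```text
(array([-28.67,   3.16,  63.17]), 'head 62.37', 'tilt', array([0.04, 0.03]), 'F', array([-5. ,  0.4, -4.1])) ('M(n,y,z)', array([1.070e-01, 1.185e+00, 1.000e-03]), 'F', array([-4.97,  0.37, -4.11]))
```

Call:
arm_command(
  rows=[
    {"fingers": -1, "x": 0, "y": 0, "z": 0.001, "ax": 0, "ay": 0, "az": 0},
    {"fingers": -1, "x": 0, "y": 0, "z": 0.001, "ax": 0, "ay": 0, "az": 0},
    {"fingers": -1, "x": 0, "y": 0, "z": 0.001, "ax": 0, "ay": 0, "az": 0},
    {"fingers": -1, "x": 0, "y": 0, "z": 0.001, "ax": 0, "ay": 0, "az": 0},
    {"fingers": -1, "x": 0, "y": 0, "z": 0.001, "ax": 0, "ay": 0, "az": 0},
    {"fingers": -1, "x": 0, "y": 0, "z": 0.001, "ax": 0, "ay": 0, "az": 0},
    {"fingers": -1, "x": 0, "y": 0, "z": 0, "ax": 0, "ay": 0, "az": 0},
    {"fingers": -1, "x": 0, "y": 0, "z": 0, "ax": 0, "ay": 0, "az": 0},
  ],
)

```text
clock: 14.52
tcp_pos: [0.6127, -0.1596, 0.2034]
orientation: [2.687, 1.627, 0.002]
contact_force: [3.2, 5.3, -3.2]
grip_width: 0.0109
gripper_force: 79.2
```

```bash
python3 -c "
from bench import r
from h import *
o=r.get_obs();print(rel(o),mom(o))"
```

```text
(array([-28.73,   3.32,  57.36]), 'head 62.37', 'tilt', array([0.06, 0.02]), 'F', array([-6.2,  0.4, -3.2])) ('M(n,y,z)', array([0.123, 1.164, 0.074]), 'F', array([-6.15,  0.41, -3.23]))
```

Call:
arm_command(
  rows=[
    {"fingers": -1, "x": 0, "y": 0, "z": 0.001, "ax": 0, "ay": 0, "az": 0},
    {"fingers": -1, "x": 0, "y": 0, "z": 0.001, "ax": 0, "ay": 0, "az": 0},
    {"fingers": -1, "x": 0, "y": 0, "z": 0.001, "ax": 0, "ay": 0, "az": 0},
    {"fingers": -1, "x": 0, "y": 0, "z": 0.001, "ax": 0, "ay": 0, "az": 0},
    {"fingers": -1, "x": 0, "y": 0, "z": 0.001, "ax": 0, "ay": 0, "az": 0},
    {"fingers": -1, "x": 0, "y": 0, "z": 0.001, "ax": 0, "ay": 0, "az": 0},
    {"fingers": -1, "x": 0, "y": 0, "z": 0, "ax": 0, "ay": 0, "az": 0},
  ],
)

```text
clock: 15.1
tcp_pos: [0.6127, -0.1596, 0.1976]
orientation: [2.687, 1.627, 0.001]
contact_force: [2.6, 4.6, -0.3]
grip_width: 0.0109
gripper_force: 79.6
```

```bash
python3 -c "
from bench import r
from h import *
o=r.get_obs();print(rel(o),mom(o))"
```

```text
(array([-28.77,   3.33,  51.57]), 'head 62.38', 'tilt', array([0.06, 0.01]), 'F', array([-5.3,  0.2, -0.3])) ('M(n,y,z)', array([-0.068,  0.976,  0.005]), 'F', array([-5.31,  0.17, -0.31]))
```

Call:
arm_command(
  rows=[
    {"fingers": -1, "x": 0, "y": 0, "z": 0.001, "ax": 0, "ay": 0, "az": 0},
    {"fingers": -1, "x": 0, "y": 0, "z": 0.001, "ax": 0, "ay": 0, "az": 0},
    {"fingers": -1, "x": 0, "y": 0, "z": 0.001, "ax": 0, "ay": 0, "az": 0},
    {"fingers": -1, "x": 0, "y": 0, "z": 0.001, "ax": 0, "ay": 0, "az": 0},
    {"fingers": -1, "x": 0, "y": 0, "z": 0, "ax": 0, "ay": 0, "az": 0},
  ],
)

```text
clock: 15.52
tcp_pos: [0.6126, -0.1595, 0.1941]
orientation: [2.687, 1.627, 0.001]
contact_force: [1.4, 5.6, 2.9]
grip_width: 0.0111
gripper_force: 80.1
```

```bash
python3 -c "
from bench import r
from h import *
o=r.get_obs();print(rel(o),mom(o))"
```

```text
(array([-28.81,   3.25,  48.08]), 'head 62.39', 'tilt', array([ 0.05, -0.01]), 'F', array([-5.6, -1.3,  2.9])) ('M(n,y,z)', array([-0.371,  0.742, -0.015]), 'F', array([-5.59, -1.34,  2.95]))
```

Call:
arm_command(
  rows=[
    {"fingers": -1, "x": 0, "y": 0, "z": 0.001, "ax": 0, "ay": 0, "az": 0},
    {"fingers": -1, "x": 0, "y": 0, "z": 0.001, "ax": 0, "ay": 0, "az": 0},
    {"fingers": -1, "x": 0, "y": 0, "z": 0.001, "ax": 0, "ay": 0, "az": 0},
    {"fingers": -1, "x": 0, "y": 0, "z": 0.001, "ax": 0, "ay": 0, "az": 0},
    {"fingers": -1, "x": 0, "y": 0, "z": 0, "ax": 0, "ay": 0, "az": 0},
    {"fingers": -1, "x": 0, "y": 0, "z": 0, "ax": 0, "ay": 0, "az": 0},
  ],
)

```text
clock: 16.02
tcp_pos: [0.613, -0.1597, 0.1901]
orientation: [2.686, 1.627, 0.002]
contact_force: [2.5, 4.4, 2.9]
grip_width: 0.0107
gripper_force: 79.8
```

```bash
python3 -c "
from bench import r
from h import *
o=r.get_obs();print(rel(o),mom(o))"
```

```text
(array([-28.84,   3.62,  44.1 ]), 'head 62.39', 'tilt', array([ 0.1 , -0.02]), 'F', array([-5.1,  0.2,  2.9])) ('M(n,y,z)', array([-0.099,  0.769, -0.027]), 'F', array([-5.08,  0.19,  2.95]))
```

Call:
arm_command(
  rows=[
    {"fingers": -1, "x": 0, "y": 0, "z": 0.001, "ax": 0, "ay": 0, "az": 0},
    {"fingers": -1, "x": 0, "y": 0, "z": 0.001, "ax": 0, "ay": 0, "az": 0},
    {"fingers": -1, "x": 0, "y": 0, "z": 0.001, "ax": 0, "ay": 0, "az": 0},
    {"fingers": -1, "x": 0, "y": 0, "z": 0, "ax": 0, "ay": 0, "az": 0},
    {"fingers": -1, "x": 0, "y": 0, "z": 0, "ax": 0, "ay": 0, "az": 0},
  ],
)

```text
clock: 16.43
tcp_pos: [0.6132, -0.1598, 0.1872]
orientation: [2.686, 1.626, 0.003]
contact_force: [2.9, 4.8, 1.9]
grip_width: 0.0109
gripper_force: 79.9
```

```bash
python3 -c "
from bench import r
from h import *
o=r.get_obs();print(rel(o),mom(o))"
```

```text
(array([-28.86,   3.82,  41.24]), 'head 62.39', 'tilt', array([ 0.12, -0.03]), 'F', array([-5.6,  0.4,  1.9])) ('M(n,y,z)', array([0.024, 0.714, 0.   ]), 'F', array([-5.61,  0.39,  1.86]))
```

Call:
arm_command(
  rows=[
    {"fingers": -1, "x": 0, "y": 0, "z": 0.001, "ax": 0, "ay": 0, "az": 0},
    {"fingers": -1, "x": 0, "y": 0, "z": 0.001, "ax": 0, "ay": 0, "az": 0},
    {"fingers": -1, "x": 0, "y": 0, "z": 0, "ax": 0, "ay": 0, "az": 0},
    {"fingers": -1, "x": 0, "y": 0, "z": 0, "ax": 0, "ay": 0, "az": 0},
  ],
)

```text
clock: 16.77
tcp_pos: [0.6132, -0.1598, 0.1853]
orientation: [2.686, 1.626, 0.003]
contact_force: [2.9, 5.1, 1.7]
grip_width: 0.0114
gripper_force: 80.1
```

Call:
arm_command(
  rows=[
    {"fingers": -1, "x": 0, "y": 0, "z": 0.001, "ax": 0, "ay": 0, "az": 0},
    {"fingers": -1, "x": 0, "y": 0, "z": 0, "ax": 0, "ay": 0, "az": 0},
    {"fingers": -1, "x": 0, "y": 0, "z": 0, "ax": 0, "ay": 0, "az": 0},
  ],
)

```text
clock: 17.02
tcp_pos: [0.6133, -0.1598, 0.1843]
orientation: [2.686, 1.626, 0.003]
contact_force: [2.9, 4.2, 1.9]
grip_width: 0.0112
gripper_force: 80.0
```

```bash
python3 -c "
from bench import r
from h import *
o=r.get_obs();print(rel(o),mom(o))"
```

```text
(array([-28.83,   3.94,  38.34]), 'head 62.39', 'tilt', array([ 0.14, -0.03]), 'F', array([-5. ,  0.6,  1.9])) ('M(n,y,z)', array([0.003, 0.694, 0.04 ]), 'F', array([-5.03,  0.6 ,  1.92]))
```

Call:
arm_command(
  rows=[
    {"fingers": -1, "x": 0, "y": 0, "z": 0.001, "ax": 0, "ay": 0, "az": 0},
    {"fingers": -1, "x": 0, "y": 0, "z": 0, "ax": 0, "ay": 0, "az": 0},
    {"fingers": -1, "x": 0, "y": 0, "z": 0, "ax": 0, "ay": 0, "az": 0},
  ],
)

```text
clock: 17.27
tcp_pos: [0.6133, -0.1598, 0.1834]
orientation: [2.686, 1.626, 0.003]
contact_force: [2.9, 4.7, 2.1]
grip_width: 0.0113
gripper_force: 80.0
```

Call:
arm_command(
  rows=[
    {"fingers": -1, "x": 0, "y": 0, "z": 0.001, "ax": 0, "ay": 0, "az": 0},
    {"fingers": -1, "x": 0, "y": 0, "z": 0, "ax": 0, "ay": 0, "az": 0},
    {"fingers": -1, "x": 0, "y": 0, "z": 0, "ax": 0, "ay": 0, "az": 0},
  ],
)

```text
clock: 17.52
tcp_pos: [0.6133, -0.1599, 0.183]
orientation: [2.686, 1.626, 0.003]
contact_force: [1.4, 6.0, 6.9]
grip_width: 0.0113
gripper_force: 80.5
```

Call:
arm_command(
  rows=[
    {"fingers": -1, "x": 0, "y": 0, "z": 0.001, "ax": 0, "ay": 0, "az": 0},
    {"fingers": -1, "x": 0, "y": 0, "z": 0, "ax": 0, "ay": 0, "az": 0},
    {"fingers": -1, "x": 0, "y": 0, "z": 0, "ax": 0, "ay": 0, "az": 0},
  ],
)

```text
clock: 17.77
tcp_pos: [0.6134, -0.1599, 0.1828]
orientation: [2.685, 1.625, 0.003]
contact_force: [-0.4, 5.0, 11.8]
grip_width: 0.011
gripper_force: 81.2
```

Call:
arm_command(
  rows=[
    {"fingers": -1, "x": 0, "y": 0, "z": 0.0005, "ax": 0, "ay": 0, "az": 0},
    {"fingers": -1, "x": 0, "y": 0, "z": 0.0005, "ax": 0, "ay": 0, "az": 0},
    {"fingers": -1, "x": 0, "y": 0, "z": 0.0005, "ax": 0, "ay": 0, "az": 0},
    {"fingers": -1, "x": 0, "y": 0, "z": 0, "ax": 0, "ay": 0, "az": 0},
    {"fingers": -1, "x": 0, "y": 0, "z": 0, "ax": 0, "ay": 0, "az": 0},
    {"fingers": -1, "x": 0, "y": 0, "z": 0, "ax": 0, "ay": 0, "az": 0},
    {"fingers": -1, "x": 0, "y": 0, "z": 0, "ax": 0, "ay": 0, "az": 0},
    {"fingers": -1, "x": 0, "y": 0, "z": 0, "ax": 0, "ay": 0, "az": 0},
  ],
)

```text
clock: 18.43
tcp_pos: [0.6135, -0.1599, 0.1825]
orientation: [2.685, 1.625, 0.003]
contact_force: [-4.3, 5.4, 19.3]
grip_width: 0.0109
gripper_force: 82.4
```

```bash
python3 -c "
from bench import r
from h import *
o=r.get_obs();print(rel(o),mom(o))"
```

```text
(array([-28.85,   4.18,  36.51]), 'head 62.37', 'tilt', array([ 0.18, -0.12]), 'F', array([-2.8, -6.3, 19.3])) ('M(n,y,z)', array([-1.538, -0.052, -0.033]), 'F', array([-2.84, -6.34, 19.33]))
```

Home and pressed at about 20 N. I'll unload, release and rise.

Call:
arm_command(
  rows=[
    {"fingers": -1, "x": 0, "y": -0.0005, "z": -0.001, "ax": 0, "ay": 0, "az": 0},
    {"fingers": -1, "x": 0, "y": -0.0005, "z": -0.001, "ax": 0, "ay": 0, "az": 0},
    {"fingers": -1, "x": 0, "y": 0, "z": -0.0005, "ax": 0, "ay": 0, "az": 0},
    {"fingers": -1, "x": 0, "y": 0, "z": 0, "ax": 0, "ay": 0, "az": 0},
    {"fingers": -1, "x": 0, "y": 0, "z": 0, "ax": 0, "ay": 0, "az": 0},
  ],
)

```text
clock: 18.85
tcp_pos: [0.6132, -0.1598, 0.1829]
orientation: [2.685, 1.625, 0.005]
contact_force: [3.8, 4.7, 4.3]
grip_width: 0.0113
gripper_force: 80.1
```

```bash
python3 -c "
from bench import r
from h import *
o=r.get_obs();print(rel(o),mom(o))"
```

```text
(array([-28.85,   3.85,  36.9 ]), 'head 62.38', 'tilt', array([ 0.25, -0.07]), 'F', array([-5.9,  1.3,  4.3])) ('M(n,y,z)', array([0.359, 0.65 , 0.057]), 'F', array([-5.9 ,  1.25,  4.29]))
```

Call:
arm_command(
  rows=[
    {"fingers": -0.3, "x": 0, "y": 0, "z": 0, "ax": 0, "ay": 0, "az": 0},
    {"fingers": -0.3, "x": 0, "y": 0, "z": 0, "ax": 0, "ay": 0, "az": 0},
    {"fingers": -0.3, "x": 0, "y": 0, "z": 0, "ax": 0, "ay": 0, "az": 0},
    {"fingers": -0.3, "x": 0, "y": 0, "z": 0, "ax": 0, "ay": 0, "az": 0},
    {"fingers": -0.3, "x": 0, "y": 0, "z": 0, "ax": 0, "ay": 0, "az": 0},
    {"fingers": -0.3, "x": 0, "y": 0, "z": 0, "ax": 0, "ay": 0, "az": 0},
    {"fingers": -0.3, "x": 0.0, "y": 0, "z": 0, "ax": 0, "ay": 0, "az": 0},
  ],
)

```text
clock: 19.43
tcp_pos: [0.6112, -0.1598, 0.181]
orientation: [-2.688, -1.626, 0.001]
contact_force: [-0.2, 0.5, 0.5]
grip_width: 0.0302
gripper_force: 0.0
```

Call:
arm_command(
  rows=[
    {"fingers": -0.3, "x": 0, "y": 0, "z": -0.005, "ax": 0, "ay": 0, "az": 0},
    {"fingers": -0.3, "x": 0, "y": 0, "z": -0.01, "ax": 0, "ay": 0, "az": 0},
    {"fingers": -0.3, "x": 0, "y": 0, "z": -0.02, "ax": 0, "ay": 0, "az": 0},
    {"fingers": -0.3, "x": 0, "y": 0, "z": -0.03, "ax": 0, "ay": 0, "az": 0},
    {"fingers": -0.3, "x": 0, "y": 0, "z": -0.03, "ax": 0, "ay": 0, "az": 0},
    {"fingers": -0.3, "x": 0, "y": 0, "z": -0.03, "ax": 0, "ay": 0, "az": 0},
    {"fingers": -0.3, "x": 0, "y": 0, "z": 0, "ax": 0, "ay": 0, "az": 0},
    {"fingers": -0.3, "x": 0, "y": 0, "z": 0, "ax": 0, "ay": 0, "az": 0},
  ],
)

```text
clock: 20.1
tcp_pos: [0.6126, -0.1594, 0.3094]
orientation: [2.685, 1.624, 0.006]
contact_force: [-1.1, -0.4, -0.8]
grip_width: 0.0299
gripper_force: 0.0
```

Run:
```python
from bench import r
from h import *
f=r.grab_frame("side")
cv2.imwrite("pics/g4.png",cv2.resize(f["frame"][100:260,240:400],(600,600),interpolation=cv2.INTER_CUBIC)[:,:,::-1])
p=pts(f);d=(p-S)@n0*1e3;a=(p-S)@y0*1e3;z=p[...,2]*1e3
m=(abs(a)<52)&(z>50)&(z<170)&(d<-3)&(d>-9)
print(m.sum(),"plate front off",np.median(d[m]),"z",z[m].min(),z[m].max(),"a",a[m].min(),a[m].max())
mf=(abs(a)<30)&(d<-5)&(d>-60)&(z>190)&(z<215);print("fin top z",np.percentile(z[mf],[50,95]),"a",np.median(a[mf]))
```

```text
418 plate front off -5.956845939182922 z 63.1930316942777 169.64751458269146 a -43.909634125409234 50.46373821600145
fin top z [200.85269603 205.31315557] a 0.1391778963639242
```

View pics/g4.png

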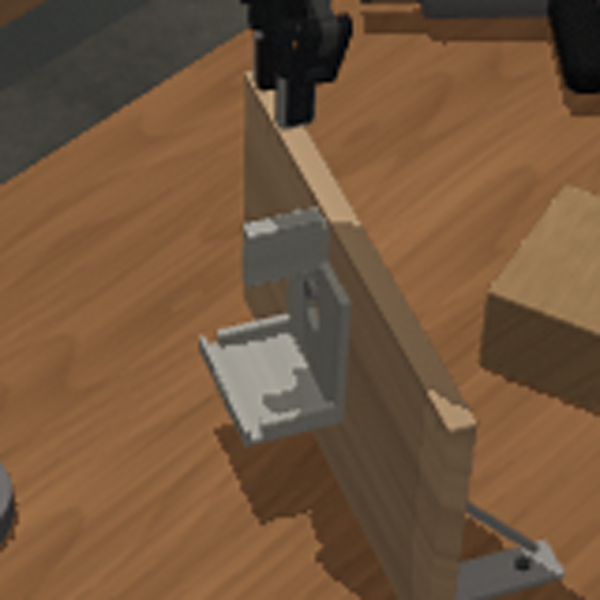

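The bracket hangs upright and flush, its plate front 6.0 mm off the board. The head shows at crop (312,305) in the slot, and the gripper is well clear. Handing in.

```bash
python3 -c "
from bench import r
print(r.hand_in())"
```

```text
the job is handed in; nothing more can be done
None
```

The bracket is on the screw, pressed home with about 20 N and released; it hangs upright and flush with the gripper clear, and the job is handed in (no verdict was returned).

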